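# Pack the sample crate against its sprung plate

### The job

Fill the small wooden sample crate tightly: the glass jar that already stands in it, the rectangular block of cheese and the tall little round cheese with the bevelled edges must all stand upright in one row, each fully down on the crate's floor. They only fit if the row is closed up and the crate's sprung end plate is pushed back, so that the plate holds them snug. Leave the other things on the table where they are and do not knock the jar over.

Things in the scene. Friction and masses are not known exactly. Their poses are not given: they have to be found in the camera images.
- crate: Open crate of pale wood, fixed to the table, outside 86 x 212 mm and 50 mm high, walls 8 mm, floor 10 mm thick. Inside it is 70 mm wide (along its x). The row runs along its y: the fixed end wall is at -y, the sprung plate at +y. Origin: centre of the underside; z up.
- row_end (a point): Point on the crate's inner floor (10 mm above the table), mid-width, at the inner face of the fixed end wall. Axes as the crate's: +y runs along the row towards the sprung plate, x across the crate. The walls rise 40 mm above this floor.
- plate_face (a point): Point at the bottom middle of the sprung plate's face that looks to the row (1 mm above the crate's floor). At rest it is 162 mm along the row from row_end. The plate is upright, 62 mm wide, 10 mm thick, its top 88 mm above the crate's floor. The three items take 174 mm of the row, so the plate must end about 12 mm back.
- plate (a joint): How far the sprung plate is pushed back, in m: 0 at rest (it cannot come further forward), 0.020 at its stop. The spring pushes back along -y with 3 N at rest, growing by 1.5 N per 10 mm, to 6 N at the stop; it returns by itself.
- jar: Closed glass jar with a steel lid, standing in the crate somewhere along the row. Glass 62 mm diameter, straight to 80 mm height, then the lid, 58 mm diameter, to 96 mm. About 0.34 kg. Origin: centre of the underside; z up.
- truckle: Tall little round cheese (truckle) with brown rind, standing on the table: 64 mm diameter, 84 mm high, about 0.28 kg. Its edges are bevelled: the foot is 46 mm in diameter and widens to the full 64 mm at 16 mm height; straight up to 72 mm, then narrowing to 52 mm at the top. Origin: centre of the underside; z up.
- block: Upright rectangular block of cheese with a brown rind band, standing on the table: 64 mm along its x, 48 mm along its y, 88 mm high, edges rounded 3 mm, about 0.27 kg. It fits in the row only with its 48 mm side along the row (its x across the crate, either way round). Origin: centre of the underside; z up.
- flat_cheese: Bystander: low flat round cheese, 92 mm diameter, 42 mm high. Origin: centre of the underside. Leave alone.
- tin: Bystander: plain metal tin with a lid, 75 mm diameter, 102 mm high. Origin: centre of the underside. Leave alone.
- mug: Bystander: white mug, 80 mm diameter, 90 mm high, on the left of the table. Origin: centre of the underside. Leave alone.
Things that resemble listed ones, but are neither listed nor needed, are in the scene too. What is shaped like the crate but black is not meant.

How it is judged:
By the outcome, as a careful person would: the job done as asked, in the order asked, and still so for the second after the job is handed in, with the robot touching nothing.
It also fails if it takes over 72 s, if anything falls off the work surface, if the arm or the gripper's body presses on something with over 40 N, if the wrist force passes 120 N, or if a joint passes its speed limit or range.

### The arm

A 6-joint arm with a two-finger parallel gripper is mounted at the origin on the work surface. World frame = base frame: x ahead of the robot, y to its left, z up, the work surface at z = 0. Lengths are in m, angles in degrees, forces in N, time in s.
With the tool pointing down it reaches from about 0.3 to 0.775 m from the base axis. Payload 14.6 kg.
Tool frame: the origin (TCP) lies on the centre line of the jaws, within the pads' length; the fingertips stand 22 mm ahead of it and the grasp point (between the pads) lies 3 mm ahead of it; y points along the fingers, x is the direction in which the jaws open and shut, and the axes are right-handed (so a half turn about y gives the same grasp; the last joint's range is limited). The gripper opens to 85 mm and grips with 20 to 120 N. Pads are 22 mm wide; open, the fingers measure 114 mm over their backs; the gripper's body (76 mm by 85 mm) begins 54 mm behind the grasp point. The pads swing forward as they close: fully open they stand 13 mm farther back than shut.
Start: joints at [-69.591, 17.183, 87.147, -0, 75.671, -3.816], TCP at [0.226, -0.502, 0.253] pointing down, gripper open.
Joint ranges: [-173.82, 173.82], [-45.26, 126.66], [13.44, 144.39], [-59.66, 239.66], [0, 175.72], [-146.38, 146.38]. Speed limits (degrees/s): [127.2, 127.2, 147.25, 180, 180, 180].

### API

Orientations are given as a 3x3 rotation matrix whose columns are the frame's x, y, z axes.
In Python, from cell import readout, optics, bot, spotter gives the robot as it stands.
- The arm moves only by the tool step_arm, never from a script. Its argument "series" is a list of rows, each an object with "hand": the opening in per cent of the stroke, from 0 (shut) to 100 (fully open); "slide": the shift along the tool's x, y, z in m, a list of three; "dr": the turn, a rotation vector about the tool's x, y, z in degrees, a list of three. A call has 1 to 5 rows; each row is the pose to reach, as a shift and turn from the pose commanded when the call began, along the tool's axes at that moment; what a row does not reach only later rows make up. A row lasts 1/8 s, in which the tool goes at most 62.5 mm and 10.7 degrees, less where a joint would pass 70% of its speed; a pose out of reach is approached as far as the arm can. A call with a gripper value outside its range is refused whole. The fingers move at their own pace and stop on an object; "squeeze" is the grip in N (left out, the last holds). Time passes only in rows, so rows that repeat a pose let the fingers close. It gives the time, the measured TCP pose, the force and the opening at its end, in the units of the state.
- readout.observe(): the state, without advancing time (a new reading comes with each control period).
- optics.grab_frame(name): name is "scene" or "top" or "wrist"; returns a dict with "img" (480x640x3 uint8, blue, green, red), "z_map" (480x640 float32, m along the optical axis (not along the pixel's ray), 0 where there is no reading), "K" (3x3 intrinsics, pixels), "world_to_cam" (4x4, takes a point from world to camera coordinates); the wrist camera has in their place "T_tool_cam" (4x4, takes a point from camera to tool coordinates, whose origin is the TCP and whose axes are the tool frame's). Camera axes: x right, y down, z forward; pixel columns grow to the right and rows downward; lengths in m; the calibration is good to about 2 mm. A picture is of the moment at which its call begins: read the wrist's pose just before it.
- bot.job_done(): hands the job in, once; it reports no verdict.
Trained networks look in the newest picture that a camera, given by its name, has taken for a name from the list of things; names that differ only in an ending like _2 or _b are one class to them, and where a whole thing is asked for, a point or a joint stands for the part that bears it (a point fixed in the world has none). Each returns a list of dicts, best first, with "p" (0 to 1); they miss things now and then, are a little off and sometimes report something else, mostly with a low value. They report only what shows in the picture. A call takes as long as a camera call. They do not tell look-alikes from the thing itself.
- spotter.look_for(camera, target): "location" ([column, row] in pixels, amid what is visible of it).
The state is a dict: "time_s": time; "qpos": joint angles; "joint_vel": joint speeds; "effort": joint torques, N m; "tool_pos": TCP position; "tool_rot": TCP orientation; "wrist_force": force on the tool from outside, world axes, zero at the start; "ft_torque": the same for the moment, N m; "width": opening from 0.0 (shut) to 1.0 (fully open).
Only numpy, scipy, OpenCV 4.12 (cv2) and the standard library are available. Lean on these libraries where they do the work, as an engineer would, in place of code of your own. Each camera call takes 0.05 s, during which the arm holds its last target. There are 200 camera calls.

## Working session

There is one attempt and no reset: what is moved stays moved. The work goes in short steps, Python scripts to look and compute and a tool call to move; the robot and the scene stay as the last step left them, time stands still between calls to the robot, and variables do not carry over. Pictures are saved under pics/ and viewed, about 8 in all and at most 12, crops included, and the job is handed in when it is done.

Besides the shell and the picture viewer there is one more tool, called after "Request:" as name(argument=value, ...) on one line, values as JSON. step_arm: Moves the arm, as the interface text tells. Its arguments: {"type":"object","properties":{"series":{"type":"array","items":{"type":"object","properties":{"hand":{"type":"number"},"slide":{"type":"array","items":{"type":"number"}},"dr":{"type":"array","items":{"type":"number"}}}}},"squeeze":{"type":"number"}},"required":["series"]}

```bash
mkdir -p pics; ls; cat > h.py <<'E'
import numpy as np,cv2
from cell import readout,optics,bot,spotter
def world(f,st=None):
    z=f["z_map"];K=f["K"];v,u=np.mgrid[0:480,0:640]
    P=np.stack([(u-K[0,2])/K[0,0]*z,(v-K[1,2])/K[1,1]*z,z],-1)
    if "world_to_cam" in f: T=np.linalg.inv(f["world_to_cam"])
    else:
        T=np.eye(4);T[:3,:3]=np.array(st["tool_rot"]);T[:3,3]=st["tool_pos"];T=T@f["T_tool_cam"]
    W=P@T[:3,:3].T+T[:3,3]; W[z==0]=np.nan
    return W
def grab(n):
    st=readout.observe();f=optics.grab_frame(n);return f,world(f,st),st
E
python3 - <<'E'
from h import *
s=readout.observe();print(s)
for n in("top","scene"):
    f,W,_=grab(n);cv2.imwrite(f"pics/{n}1.png",f["img"]);np.save(f"{n}1.npy",W)
    for t in["crate","jar","truckle","block","plate","flat_cheese","tin"]:
        for d in spotter.look_for(n,t)[:4]:
            c,r=map(int,d["location"]);print(n,t,round(d["p"],2),(c,r),W[r,c].round(3))
E
```

```text
pics
{'time_s': 0.0, 'qpos': array([-6.95911210e+01,  1.72184305e+01,  8.71805046e+01,  5.37243034e-04,
        7.56701153e+01, -3.81454062e+00]), 'joint_vel': array([-0.11352283, -0.00063958,  0.18094873,  0.04320038, -0.04297932,
        0.00028757]), 'effort': array([ 2.14936779e-05, -5.43495619e+01, -3.61790800e+01, -6.63282481e-05,
        4.01540659e-03, -2.36464894e-05]), 'tool_pos': array([ 0.22560152, -0.50137471,  0.25269296]), 'tool_rot': array([[ 4.10293459e-01, -4.11743582e-04,  9.11953457e-01],
       [-9.11952758e-01,  1.13267260e-03,  4.10293656e-01],
       [-1.20188047e-03, -9.99999274e-01,  8.92374619e-05]]), 'wrist_force': array([ 0.79678863, -0.31375928,  0.75175316]), 'ft_torque': array([-0.01759293,  0.025902  ,  0.0563732 ]), 'width': 0.9989309101325746}
top crate 0.73 (427, 214) [ 0.541 -0.121  0.008]
top crate 0.63 (396, 312) [ 0.346 -0.051  0.012]
top jar 0.82 (454, 206) [ 0.541 -0.152  0.107]
top jar 0.21 (301, 271) [0.429 0.133 0.088]
top truckle 0.63 (183, 184) [0.6   0.354 0.085]
top block 0.68 (302, 272) [0.427 0.131 0.089]
top plate 0.92 (356, 308) [0
[... 158 characters left out ...]
0.357 0.082]
top tin 0.74 (424, 211) [ 0.547 -0.116  0.008]
top tin 0.56 (223, 283) [0.41  0.276 0.102]
scene crate 0.94 (323, 188) [0.386 0.014 0.089]
scene crate 0.65 (235, 210) [ 0.558 -0.067  0.065]
scene jar 0.88 (218, 185) [ 0.557 -0.133  0.09 ]
scene truckle 0.81 (348, 366) [0.621 0.375 0.081]
scene block 0.73 (342, 239) [0.448 0.152 0.077]
scene block 0.37 (237, 213) [ 0.554 -0.068  0.053]
scene plate 0.92 (241, 205) [ 0.541 -0.069  0.069]
scene plate 0.83 (337, 192) [0.356 0.024 0.07 ]
scene plate 0.45 (235, 214) [ 0.559 -0.067  0.054]
scene plate 0.29 (219, 182) [ 0.553 -0.134  0.096]
scene flat_cheese 0.79 (286, 303) [0.607 0.189 0.041]
scene tin 0.6 (405, 277) [0.433 0.304 0.09 ]
```

View images.

View pics/top1.png

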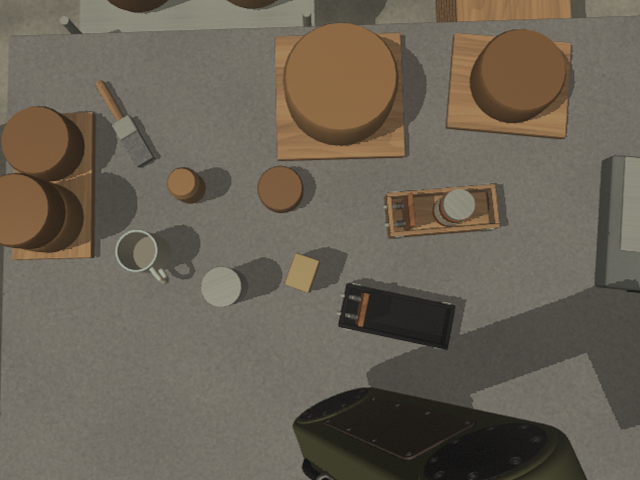

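View pics/scene1.png

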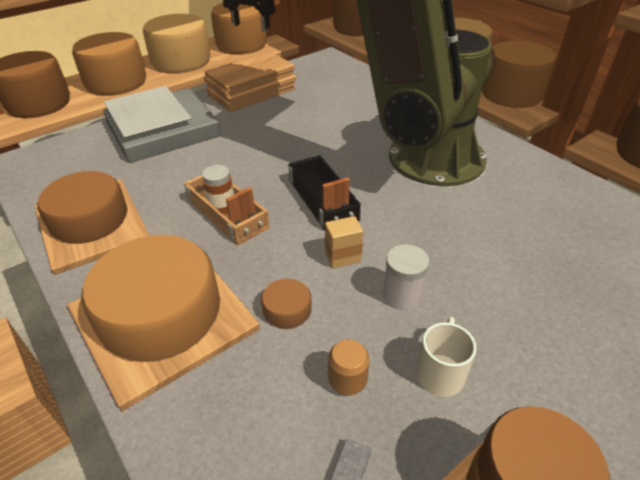

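```bash
cat >> h.py <<'E'
def pts(W,c,r,zlo,zhi):
    m=(np.linalg.norm(W[...,:2]-np.array(c),axis=-1)<r)&(W[...,2]>zlo)&(W[...,2]<zhi); return W[m]
def circ(p):
    (x,y),r=cv2.minEnclosingCircle(p[:,:2].astype(np.float32));return np.round([x,y,r],4),len(p),p[:,2].mean().round(4)
def rect(p): return cv2.minAreaRect((p[:,:2]*1000).astype(np.float32)),len(p),p[:,2].mean().round(4)
E
python3 - <<'E'
from h import *
for n in("top","scene"):
    W=np.load(n+"1.npy")
    print(n,"jar",circ(pts(W,(.545,-.15),.05,.1,.115)),"truckle",circ(pts(W,(.6,.357),.05,.079,.09)),circ(pts(W,(.6,.357),.06,.02,.09)))
    print("block",rect(pts(W,(.43,.131),.06,.082,.095)),"crate",rect(pts(W,(.54,-.13),.13,.044,.056)),"plate",rect(pts(W,(.54,-.07),.05,.085,.1035)))
    print("flat",circ(pts(W,(.6,.17),.07,.036,.048)),"tin",circ(pts(W,(.41,.277),.06,.097,.11)))
E
```

```text
top jar (array([ 0.5457, -0.1604,  0.0295]), 775, np.float64(0.1057)) truckle (array([0.6056, 0.3584, 0.0293]), 657, np.float64(0.0832)) (array([0.6051, 0.3592, 0.0328]), 1061, np.float64(0.0738))
block (((427.7484436035156, 132.80044555664062), (47.830726623535156, 63.890750885009766), 69.2113265991211), 872, np.float64(0.0875)) crate (((543.2899780273438, -142.9205780029297), (90.12017822265625, 213.1111297607422), 3.3454630374908447), 1341, np.float64(0.0494)) plate (((539.1971435546875, -73.89962768554688), (61.6422004699707, 10.881441116333008), 2.5771372318267822), 211, np.float64(0.0964))
flat (array([0.5972, 0.1744, 0.0456]), 1580, np.float64(0.0415)) tin (array([0.4053, 0.2817, 0.0378]), 1285, np.float64(0.1016))
scene jar (array([ 0.5457, -0.1614,  0.0315]), 356, np.float64(0.1039)) truckle (array([0.6066, 0.3602, 0.0282]), 882, np.float64(0.0824)) (array([0.6071, 0.3605, 0.0319]), 1852, np.float64(0.0677))
block (((427.6894226074219, 133.15699768066406), (52.32594680786133, 64.17375946044922), 69.2770004272461), 576, np.float64(0.086)) crate (((544.0711669921875, -142.25711059570312), (90.3980712890625, 214.20335388183594), 3.6942057609558105), 763, np.float64(0.0484)) plate (((539.7821044921875, -71.90762329101562), (62.63874816894531, 13.122098922729492), 3.778717279434204), 194, np.float64(0.093))
flat (array([0.5981, 0.176 , 0.0454]), 1487, np.float64(0.0403)) tin (array([0.4048, 0.2825, 0.0386]), 1030, np.float64(0.1004))
```

```bash
cat >> h.py <<'E'
from scipy.spatial.transform import Rotation as Ro
TH=np.radians(3.45); CX=np.array([np.cos(TH),np.sin(TH)]); CY=np.array([-np.sin(TH),np.cos(TH)])
RE=np.array([.5436,-.1426])-.098*CY
def crate(x,y): return RE+x*CX+y*CY
def plan(p,yaw=3.45):
    s=readout.observe();R=np.array(s["tool_rot"]);a=np.radians(yaw)
    x=np.array([np.cos(a),np.sin(a),0]);y=np.array([0,0,-1.]);T=np.stack([x,y,np.cross(x,y)],1)
    print("t",round(s["time_s"],2),"at",s["tool_pos"].round(4),"F",s["wrist_force"].round(1),"w",round(s["width"],3),
     "slide",(R.T@(np.array(p)-s["tool_pos"])).round(4),"dr",np.degrees(Ro.from_matrix(R.T@T).as_rotvec()).round(2))
E
python3 -c "
from h import *
print(RE,crate(0,.031));plan([.5457,-.1608,.2])"
```

```text
[ 0.54949739 -0.24042239] [ 0.54763189 -0.20947858]
t 0.8 at [ 0.2257 -0.5016  0.2533] F [-0.8 -0.4 -0.5] w 0.999 slide [-0.1794  0.0533  0.4317] dr [  0.   -69.22   0.  ]
```

Request:
step_arm(series=[{"slide": [-0.022,0.006,0.054],"dr": [0,-9,0],"hand": 100},{"slide": [-0.044,0.012,0.108],"dr": [0,-18,0],"hand": 100},{"slide": [-0.066,0.018,0.162],"dr": [0,-27,0],"hand": 100},{"slide": [-0.088,0.025,0.215],"dr": [0,-36,0],"hand": 100},{"slide": [-0.11,0.03,0.265],"dr": [0,-45,0],"hand": 100}])

```text
time_s: 1.42
tool_pos: [0.4233, -0.2909, 0.2232]
tool_rot: [[0.937, 0.0, 0.35], [-0.35, -0.0, 0.937], [0.0, -1.0, -0.0]]
wrist_force: [-0.5, -1.1, -0.1]
width: 1.0
```

```bash
python3 -c "
from h import *
plan([.5457,-.1608,.2])"
```

```text
t 1.43 at [ 0.4233 -0.2909  0.2232] F [-0.5 -1.1 -0.1] w 1.0 slide [0.0692 0.0232 0.1647] dr [ 0.000e+00 -2.392e+01  1.000e-02]
```

Request:
step_arm(series=[{"slide": [0.023,0.008,0.055],"dr": [0,-8,0],"hand": 100},{"slide": [0.046,0.016,0.11],"dr": [0,-16,0],"hand": 100},{"slide": [0.0692,0.0232,0.1647],"dr": [0,-23.92,0],"hand": 100},{"slide": [0.0692,0.0232,0.1647],"dr": [0,-23.92,0],"hand": 100}])

```text
time_s: 1.92
tool_pos: [0.5469, -0.1601, 0.1992]
tool_rot: [[0.998, -0.001, -0.061], [0.061, 0.001, 0.998], [-0.001, -1.0, 0.001]]
wrist_force: [-0.8, -0.3, 0.4]
width: 1.001
```

```bash
python3 - <<'E'
from h import *
f,W,s=grab("wrist");cv2.imwrite("pics/w1.png",f["img"]);np.save("w1.npy",W)
print(f["T_tool_cam"].round(3))
print("jar",circ(pts(W,(.545,-.16),.05,.1,.115)),"crate",rect(pts(W,(.54,-.13),.13,.044,.056)),"plate",rect(pts(W,(.54,-.07),.05,.085,.1035)))
plan([.5457,-.1608,.072])
E
```

```text
[[ 1.     0.     0.001  0.001]
 [-0.    -0.322  0.947 -0.12 ]
 [ 0.001 -0.947 -0.322  0.082]
 [ 0.     0.     0.     1.   ]]
jar (array([ 0.5466, -0.1622,  0.0291]), 5270, np.float64(0.1053)) crate (((544.3740234375, -144.702880859375), (90.1626968383789, 212.3851318359375), 3.2341206073760986), 7343, np.float64(0.049)) plate (((540.4725341796875, -75.72357940673828), (62.20256423950195, 9.49926471710205), 3.532341957092285), 1657, np.float64(0.0971))
t 1.98 at [ 0.5459 -0.1617  0.1995] F [ 0.1 -0.   0.3] w 1.003 slide [-0.      0.1275  0.0009] dr [-0.02 -0.15 -0.05]
```

View pics/w1.png

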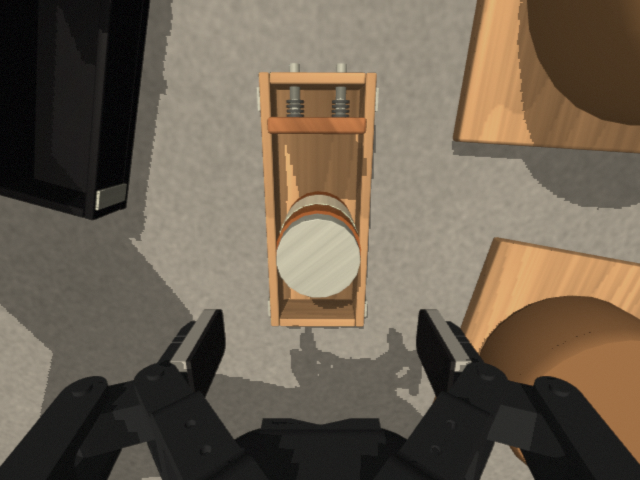

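```bash
python3 - <<'E'
from h import *
W=np.load("w1.npy")
for c in(205,215,430,440):
    print(c,[tuple((W[r,c]*1000).round(0)) for r in range(312,400,12)])
E
```

```text
205 [(np.float64(500.0), np.float64(-153.0), np.float64(196.0)), (np.float64(503.0), np.float64(-152.0), np.float64(205.0)), (np.float64(505.0), np.float64(-153.0), np.float64(212.0)), (np.float64(505.0), np.float64(-157.0), np.float64(214.0)), (np.float64(505.0), np.float64(-161.0), np.float64(215.0)), (np.float64(506.0), np.float64(-166.0), np.float64(216.0)), (np.float64(506.0), np.float64(-170.0), np.float64(218.0)), (np.float64(506.0), np.float64(-174.0), np.float64(220.0))]
215 [(np.float64(504.0), np.float64(-152.0), np.float64(196.0)), (np.float64(505.0), np.float64(-156.0), np.float64(200.0)), (np.float64(505.0), np.float64(-160.0), np.float64(202.0)), (np.float64(505.0), np.float64(-165.0), np.float64(203.0)), (np.float64(506.0), np.float64(-170.0), np.float64(205.0)), (np.float64(506.0), np.float64(-174.0), np.float64(207.0)), (np.float64(437.0), np.float64(-367.0), np.float64(-1.0)), (np.float64(437.0), np.float64(-384.0), np.float64(-0.0))]
430 [(np.float64(592.0), np.float64(-147.0), np.float64(197.0)), (np.float64(590.0), np.float64(-147.0), np.float64(205.0)), (np.float64(590.0), np.float64(-152.0), np.float64(206.0)), (np.float64(590.0), np.float64(-156.0), np.float64(208.0)), (np.float64(591.0), np.float64(-161.0), np.float64(209.0)), (np.float64(591.0), np.float64(-164.0), np.float64(212.0)), (np.float64(688.0), np.float64(-352.0), np.float64(-1.0)), (np.float64(691.0), np.float64(-369.0), np.float64(-1.0))]
440 [(np.float64(683.0), np.float64(-256.0), np.float64(-0.0)), (np.float64(594.0), np.float64(-147.0), np.float64(205.0)), (np.float64(591.0), np.float64(-147.0), np.float64(213.0)), (np.float64(590.0), np.float64(-149.0), np.float64(217.0)), (np.float64(590.0), np.float64(-153.0), np.float64(219.0)), (np.float64(nan), np.float64(nan), np.float64(nan)), (np.float64(591.0), np.float64(-162.0), np.float64(221.0)), (np.float64(578.0), np.float64(-142.0), np.float64(249.0))]
```

Request:
step_arm(series=[{"slide": [0,0.05,0],"dr": [0,0,0],"hand": 100},{"slide": [0,0.1,0],"dr": [0,0,0],"hand": 100},{"slide": [0,0.129,0],"dr": [0,0,0],"hand": 100},{"slide": [0,0.129,0],"dr": [0,0,0],"hand": 60},{"slide": [0,0.129,0],"dr": [0,0,0],"hand": 60}], squeeze=30)

```text
time_s: 2.6
tool_pos: [0.5457, -0.1638, 0.0726]
tool_rot: [[0.999, 0.002, -0.054], [0.054, -0.001, 0.999], [0.002, -1.0, -0.001]]
wrist_force: [0.0, 0.5, -4.1]
width: 0.72
```

Request:
step_arm(series=[{"slide": [0,0,0],"hand": 55},{"slide": [0,0,0],"hand": 55},{"slide": [0,0,0],"hand": 55},{"slide": [0,0,0],"hand": 55}])

```text
schema error: expected keys hand, slide, dr
```

```bash
python3 - <<'E'
from h import *
plan([.5462,-.1615,.070],3.4)
E
```

```text
t 2.6 at [ 0.5457 -0.1638  0.0726] F [ 0.   0.5 -4.1] w 0.72 slide [0.0007 0.0026 0.0023] dr [ 0.04 -0.32  0.1 ]
```

Request:
step_arm(series=[{"slide": [0,-0.004,0],"dr": [0,0,0],"hand": 55},{"slide": [0,-0.004,-0.015],"dr": [0,0,0],"hand": 55},{"slide": [0,-0.004,-0.03],"dr": [0,0,0],"hand": 55},{"slide": [-0.001,-0.004,-0.045],"dr": [0,0,0],"hand": 55},{"slide": [-0.001,-0.004,-0.045],"dr": [0,0,0],"hand": 55}])

```text
time_s: 3.22
tool_pos: [0.5465, -0.2094, 0.0749]
tool_rot: [[0.999, -0.0, -0.053], [0.053, -0.0, 0.999], [-0.0, -1.0, 0.0]]
wrist_force: [-1.0, 1.0, -4.4]
width: 0.717
```

Request:
step_arm(series=[{"slide": [0,0.003,0],"dr": [0,0,0],"hand": 55},{"slide": [0,0.003,-0.002],"dr": [0,0,0],"hand": 55},{"slide": [0,0.003,-0.002],"dr": [0,0,0],"hand": 55}])

```text
time_s: 3.6
tool_pos: [0.5469, -0.2098, 0.0719]
tool_rot: [[0.998, -0.0, -0.055], [0.055, 0.0, 0.998], [-0.0, -1.0, 0.0]]
wrist_force: [-0.0, 0.6, -4.5]
width: 0.719
```

Request:
step_arm(series=[{"slide": [0,0,-0.001],"dr": [0,0,0],"hand": 55},{"slide": [0,0,-0.001],"dr": [0,0,0],"hand": 55}])

```text
time_s: 3.85
tool_pos: [0.5469, -0.211, 0.072]
tool_rot: [[0.998, -0.0, -0.055], [0.055, 0.0, 0.998], [-0.0, -1.0, 0.0]]
wrist_force: [0.1, 0.2, -3.9]
width: 0.718
```

Request:
step_arm(series=[{"slide": [0,0,-0.001],"dr": [0,0,0],"hand": 55},{"slide": [0,0,-0.001],"dr": [0,0,0],"hand": 55}])

```text
time_s: 4.1
tool_pos: [0.547, -0.2121, 0.0721]
tool_rot: [[0.998, 0.0, -0.055], [0.055, -0.0, 0.998], [0.0, -1.0, -0.0]]
wrist_force: [-1.1, 0.4, -3.6]
width: 0.718
```

Request:
step_arm(series=[{"slide": [0,0.001,-0.001],"dr": [0,0,0],"hand": 55},{"slide": [0,0.001,-0.001],"dr": [0,0,0],"hand": 55}])

```text
time_s: 4.35
tool_pos: [0.5474, -0.2129, 0.0719]
tool_rot: [[0.998, 0.001, -0.055], [0.055, 0.0, 0.998], [0.001, -1.0, -0.0]]
wrist_force: [-1.6, 3.7, 4.1]
width: 0.715
```

Request:
step_arm(series=[{"slide": [0,0.001,-0.001],"dr": [0,0,0],"hand": 55},{"slide": [0,0.001,-0.001],"dr": [0,0,0],"hand": 55}])

```text
time_s: 4.6
tool_pos: [0.5476, -0.2133, 0.0719]
tool_rot: [[0.998, 0.001, -0.055], [0.055, 0.001, 0.998], [0.001, -1.0, 0.001]]
wrist_force: [-7.0, 9.7, 17.8]
width: 0.721
```

Request:
step_arm(series=[{"slide": [0,0,-0.001],"dr": [0,0,0],"hand": 55},{"slide": [0,0,-0.001],"dr": [0,0,0],"hand": 55}])

```text
time_s: 4.85
tool_pos: [0.5476, -0.2136, 0.0719]
tool_rot: [[0.998, 0.001, -0.055], [0.055, 0.002, 0.998], [0.001, -1.0, 0.002]]
wrist_force: [-7.0, 15.8, 20.9]
width: 0.716
```

Request:
step_arm(series=[{"slide": [0,0,0.0],"dr": [0,0,0],"hand": 80},{"slide": [0,0,0],"dr": [0,0,0],"hand": 100},{"slide": [0,0,0],"dr": [0,0,0],"hand": 100},{"slide": [0,-0.05,0],"dr": [0,0,0],"hand": 100},{"slide": [0,-0.11,0],"dr": [0,0,0],"hand": 100}])

```text
time_s: 5.48
tool_pos: [0.5467, -0.215, 0.1805]
tool_rot: [[0.999, -0.002, -0.055], [0.055, 0.001, 0.999], [-0.002, -1.0, 0.001]]
wrist_force: [-0.1, -0.3, 0.8]
width: 0.997
```

```bash
python3 - <<'E'
from h import *
for n in("top",):
  f,W,s=grab(n)
  print("jar",circ(pts(W,(.547,-.21),.05,.1,.115)),"plate",rect(pts(W,(.54,-.07),.05,.085,.1035)),crate(0,.031))
plan([.4277,.133,.19],-20.8)
E
```

```text
jar (array([ 0.5483, -0.209 ,  0.0293]), 665, np.float64(0.1056)) plate (((539.0309448242188, -73.429443359375), (61.24170684814453, 10.51699161529541), 3.5125057697296143), 206, np.float64(0.0968)) [ 0.54763189 -0.20947858]
t 5.53 at [ 0.5491 -0.2161  0.1899] F [ 1.4  0.  10. ] w 1.0 slide [-0.1021 -0.0027  0.3552] dr [ 0.16 23.94  0.55]
```

Request:
step_arm(series=[{"slide": [-0.015,-0.005,0.05],"dr": [0,4,0],"hand": 100},{"slide": [-0.03,-0.008,0.105],"dr": [0,8,0],"hand": 100},{"slide": [-0.046,-0.008,0.16],"dr": [0,12,0],"hand": 100},{"slide": [-0.062,-0.008,0.215],"dr": [0,16,0],"hand": 100},{"slide": [-0.078,-0.008,0.27],"dr": [0,20,0],"hand": 100}])

```text
time_s: 6.15
tool_pos: [0.4537, 0.0517, 0.1881]
tool_rot: [[0.956, 0.001, 0.293], [-0.293, -0.0, 0.956], [0.001, -1.0, 0.0]]
wrist_force: [0.9, 0.0, -0.1]
width: 1.004
```

```bash
python3 - <<'E'
from h import *
plan([.4277,.133,.19],-20.8)
E
```

```text
t 6.15 at [0.4537 0.0517 0.1881] F [ 0.9  0.  -0.1] w 1.004 slide [-0.0487 -0.0019  0.0701] dr [-0.01  3.79  0.04]
```

Request:
step_arm(series=[{"slide": [-0.024,0,0.035],"dr": [0,2,0],"hand": 100},{"slide": [-0.0487,-0.001,0.0701],"dr": [0,3.8,0],"hand": 100},{"slide": [-0.0487,-0.001,0.0701],"dr": [0,3.8,0],"hand": 100}])

```text
time_s: 6.52
tool_pos: [0.4276, 0.1333, 0.1891]
tool_rot: [[0.937, 0.0, 0.35], [-0.35, 0.0, 0.937], [0.0, -1.0, 0.0]]
wrist_force: [0.8, -0.3, 0.1]
width: 0.999
```

```bash
python3 - <<'E'
from h import *
f,W,s=grab("wrist");p=pts(W,(.428,.132),.06,.082,.095)
print("block",rect(p))
plan([.4277,.133,.068],-20.8)
E
```

```text
block (((428.73785400390625, 131.8076629638672), (47.39070510864258, 64.00248718261719), 69.35547637939453), 5693, np.float64(0.0871))
t 6.58 at [0.428  0.1321 0.1891] F [ 1.  -0.9  0.3] w 1.002 slide [-0.0007  0.1211  0.0007] dr [-0.    0.27  0.02]
```

Request:
step_arm(series=[{"slide": [0.001,0.05,-0.001],"dr": [0,0.1,0],"hand": 100},{"slide": [0.001,0.1,-0.001],"dr": [0,0.1,0],"hand": 100},{"slide": [0.001,0.123,-0.001],"dr": [0,0.1,0],"hand": 100},{"slide": [0.001,0.123,-0.001],"dr": [0,0.1,0],"hand": 60},{"slide": [0.001,0.123,-0.001],"dr": [0,0.1,0],"hand": 55}], squeeze=40)

```text
time_s: 7.2
tool_pos: [0.4294, 0.1298, 0.067]
tool_rot: [[0.935, 0.001, 0.355], [-0.355, 0.0, 0.935], [0.001, -1.0, 0.001]]
wrist_force: [-0.2, -0.6, -2.8]
width: 0.74
```

Request:
step_arm(series=[{"slide": [0,0,0],"dr": [0,0,0],"hand": 55},{"slide": [0,-0.03,0],"dr": [0,0,0],"hand": 55},{"slide": [0,-0.08,0],"dr": [0,0,0],"hand": 55},{"slide": [0,-0.13,0],"dr": [0,0,0],"hand": 55},{"slide": [0,-0.15,0],"dr": [0,0,0],"hand": 55}])

```text
time_s: 7.82
tool_pos: [0.4294, 0.1303, 0.2197]
tool_rot: [[0.935, 0.005, 0.354], [-0.354, 0.001, 0.935], [0.004, -1.0, 0.003]]
wrist_force: [-0.3, -0.4, -3.4]
width: 0.745
```

```bash
python3 - <<'E'
from h import *
f,W,s=grab("wrist");cv2.imwrite("pics/w2.png",f["img"])
t=s["tool_pos"]
for lo in (.02,.03,.04,.05): pass
for n in("top","scene"):
  f,W,s=grab(n);m=pts(W,(.428,.132),.07,.09,t[2]+.1);print(n,len(m),rect(pts(W,(.428,.132),.07,.09,t[2]+.03)))
print(crate(0,.087+.031))
plan(list(crate(0,.094))+[.216],3.4)
E
```

```text
top 387 (((387.686767578125, 131.51705932617188), (1.3938422203063965, 21.1755428314209), 24.191356658935547), 4, np.float64(0.2373))
scene 4522 (((429.68023681640625, 133.87867736816406), (53.63573455810547, 124.95457458496094), 69.74958801269531), 2347, np.float64(0.2103))
[ 0.54239645 -0.12263625]
t 7.97 at [0.4289 0.1302 0.2169] F [ 0.7 -0.2 -3.6] w 0.741 slide [ 0.2055  0.001  -0.2181] dr [ -0.05 -24.15   0.13]
```

View pics/w2.png

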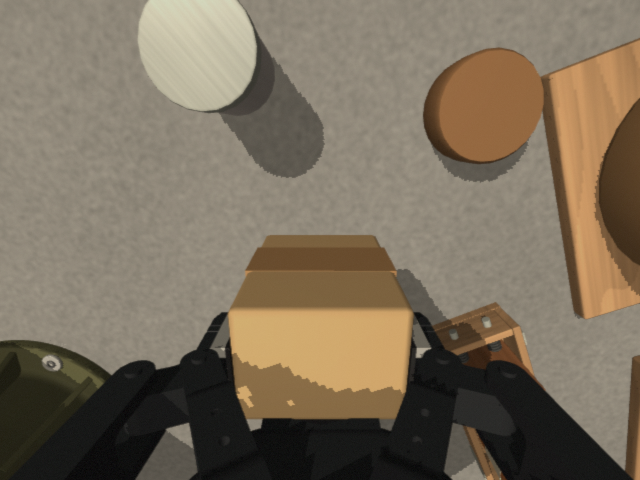

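Request:
step_arm(series=[{"slide": [0.035,0,-0.037],"dr": [0,-4,0],"hand": 55},{"slide": [0.072,0,-0.076],"dr": [0,-9,0],"hand": 55},{"slide": [0.11,0,-0.116],"dr": [0,-14,0],"hand": 55},{"slide": [0.148,0,-0.157],"dr": [0,-19,0],"hand": 55},{"slide": [0.18,0,-0.19],"dr": [0,-22,0],"hand": 55}])

```text
time_s: 8.6
tool_pos: [0.5298, -0.1133, 0.2145]
tool_rot: [[1.0, -0.002, -0.023], [0.023, 0.001, 1.0], [-0.002, -1.0, 0.001]]
wrist_force: [-0.3, 0.9, -2.7]
width: 0.745
```

```bash
sed -i 's/^RE=.*/RE=np.array([.5440,-.1435])-.098*CY/' h.py; python3 - <<'E'
from h import *
plan(list(crate(0,.094))+[.216],3.4)
E
```

```text
t 8.6 at [ 0.5298 -0.1133  0.2145] F [-0.3  0.9 -2.7] w 0.745 slide [ 0.0137 -0.0016 -0.0346] dr [-0.04 -2.07 -0.11]
```

Request:
step_arm(series=[{"slide": [0.0137,0,-0.0346],"dr": [0,-2.1,0],"hand": 55},{"slide": [0.0137,0,-0.0346],"dr": [0,-2.1,0],"hand": 55},{"slide": [0.0137,0.04,-0.0346],"dr": [0,-2.1,0],"hand": 55},{"slide": [0.0137,0.04,-0.0346],"dr": [0,-2.1,0],"hand": 55}])

```text
time_s: 9.1
tool_pos: [0.5426, -0.1445, 0.1729]
tool_rot: [[0.998, -0.006, -0.059], [0.059, 0.002, 0.998], [-0.006, -1.0, 0.003]]
wrist_force: [0.4, 0.9, -1.6]
width: 0.742
```

```bash
python3 - <<'E'
from h import *
f,W,s=grab("wrist");cv2.imwrite("pics/w3.png",f["img"])
print("plate",rect(pts(W,(.54,-.07),.05,.085,.1035)), "crate L/R rim",rect(pts(W,(.5,-.08),.035,.044,.056)),rect(pts(W,(.58,-.08),.035,.044,.056)))
plan(list(crate(0,.094))+[.076],3.4)
E
```

```text
plate (((540.3282470703125, -75.67144012451172), (61.94594955444336, 9.913226127624512), 3.367659568786621), 2035, np.float64(0.0969)) crate L/R rim (((501.0182800292969, -79.85420227050781), (69.25823211669922, 19.62834930419922), 84.44264221191406), 1275, np.float64(0.049)) (((580.5463256835938, -79.94108581542969), (10.15971851348877, 69.92443084716797), 3.1964550018310547), 1199, np.float64(0.049))
t 9.15 at [ 0.5435 -0.1448  0.1751] F [-0.5 -0.2 -2.3] w 0.748 slide [ 0.0008  0.0991 -0.0028] dr [-0.07 -0.03 -0.17]
```

View pics/w3.png

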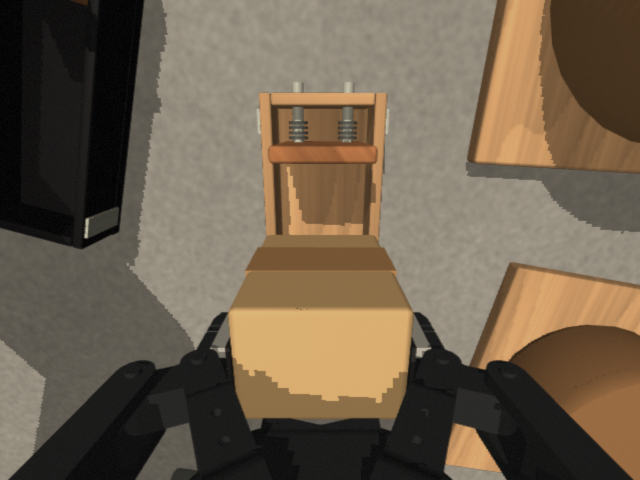

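Request:
step_arm(series=[{"slide": [0.001,0.0,0],"dr": [0,0,0],"hand": 55},{"slide": [0.001,0.04,0],"dr": [0,0,0],"hand": 55},{"slide": [0.001,0.065,0],"dr": [0,0,0],"hand": 55},{"slide": [0.001,0.075,0],"dr": [0,0,0],"hand": 55},{"slide": [0.001,0.075,0],"dr": [0,0,0],"hand": 55}])

```text
time_s: 9.78
tool_pos: [0.5455, -0.1455, 0.1018]
tool_rot: [[0.998, 0.001, -0.058], [0.058, -0.0, 0.998], [0.001, -1.0, -0.0]]
wrist_force: [-0.1, -0.3, -1.7]
width: 0.746
```

Request:
step_arm(series=[{"slide": [0,0.01,0],"dr": [0,0,0],"hand": 55},{"slide": [0,0.018,0],"dr": [0,0,0],"hand": 55},{"slide": [0,0.018,0],"dr": [0,0,0],"hand": 55}])

```text
time_s: 10.15
tool_pos: [0.5451, -0.1454, 0.0827]
tool_rot: [[0.998, -0.001, -0.058], [0.058, 0.0, 0.998], [-0.001, -1.0, 0.0]]
wrist_force: [-0.5, 0.6, -2.6]
width: 0.746
```

```bash
python3 - <<'E'
from h import *
f,W,s=grab("top")
print("block",rect(pts(W,(.543,-.15),.05,.094,.125)))
plan(list(crate(0,.087))+[.076],3.4)
E
```

```text
block (((560.1063232421875, -118.78195190429688), (28.689035415649414, 3.817258834838867), 1.3497718572616577), 35, np.float64(0.1014))
t 10.2 at [ 0.5453 -0.1455  0.0831] F [ 0.3 -0.6 -2.9] w 0.742 slide [-0.0011  0.007  -0.0089] dr [-0.   -0.05 -0.  ]
```

Request:
step_arm(series=[{"slide": [0,0.005,0],"dr": [0,0,0],"hand": 55},{"slide": [0,0.005,0],"dr": [0,0,0],"hand": 55}])

```text
time_s: 10.45
tool_pos: [0.5451, -0.1455, 0.0778]
tool_rot: [[0.998, -0.0, -0.058], [0.058, 0.0, 0.998], [-0.0, -1.0, 0.0]]
wrist_force: [-0.5, 0.6, -1.9]
width: 0.744
```

Request:
step_arm(series=[{"slide": [0,0.001,-0.004],"dr": [0,0,0],"hand": 55},{"slide": [0,0.001,-0.005],"dr": [0,0,0],"hand": 55},{"slide": [0,0.001,-0.005],"dr": [0,0,0],"hand": 55}])

```text
time_s: 10.82
tool_pos: [0.5456, -0.1507, 0.0772]
tool_rot: [[0.998, 0.0, -0.058], [0.058, -0.0, 0.998], [0.0, -1.0, -0.0]]
wrist_force: [-0.1, -0.7, -3.1]
width: 0.748
```

Request:
step_arm(series=[{"slide": [0,0.001,-0.002],"dr": [0,0,0],"hand": 55},{"slide": [0,0.001,-0.002],"dr": [0,0,0],"hand": 55}])

```text
time_s: 11.08
tool_pos: [0.5457, -0.1526, 0.0761]
tool_rot: [[0.998, 0.0, -0.058], [0.058, -0.0, 0.998], [0.0, -1.0, -0.0]]
wrist_force: [-0.3, 0.0, -1.9]
width: 0.744
```

Request:
step_arm(series=[{"slide": [0,0.001,-0.001],"dr": [0,0,0],"hand": 55},{"slide": [0,0.001,-0.001],"dr": [0,0,0],"hand": 55}])

```text
time_s: 11.32
tool_pos: [0.546, -0.1532, 0.0761]
tool_rot: [[0.998, 0.001, -0.058], [0.058, 0.0, 0.998], [0.001, -1.0, 0.0]]
wrist_force: [-3.4, 4.5, 11.2]
width: 0.746
```

Request:
step_arm(series=[{"slide": [0,0.0005,-0.001],"dr": [0,0,0],"hand": 55},{"slide": [0,0.0005,-0.001],"dr": [0,0,0],"hand": 55}])

```text
time_s: 11.58
tool_pos: [0.5464, -0.1542, 0.0761]
tool_rot: [[0.998, 0.002, -0.058], [0.058, 0.0, 0.998], [0.002, -1.0, -0.0]]
wrist_force: [-2.3, 6.3, 14.3]
width: 0.739
```

Request:
step_arm(series=[{"slide": [0,0.0005,-0.001],"dr": [0,0,0],"hand": 55},{"slide": [0,0.0005,-0.001],"dr": [0,0,0],"hand": 55}])

```text
time_s: 11.82
tool_pos: [0.5466, -0.1549, 0.0761]
tool_rot: [[0.998, 0.002, -0.058], [0.058, 0.0, 0.998], [0.002, -1.0, 0.0]]
wrist_force: [-3.6, 8.1, 20.3]
width: 0.744
```

Request:
step_arm(series=[{"slide": [0,-0.001,-0.001],"dr": [0,0,0],"hand": 55},{"slide": [0,-0.001,-0.001],"dr": [0,0,0],"hand": 55}])

```text
time_s: 12.08
tool_pos: [0.5465, -0.1563, 0.0761]
tool_rot: [[0.998, 0.002, -0.058], [0.058, -0.0, 0.998], [0.002, -1.0, -0.0]]
wrist_force: [-0.3, 5.2, 9.3]
width: 0.741
```

Request:
step_arm(series=[{"slide": [0,0,-0.001],"dr": [0,0,0],"hand": 55},{"slide": [0,0,-0.001],"dr": [0,0,0],"hand": 55}])

```text
time_s: 12.32
tool_pos: [0.5466, -0.1573, 0.0761]
tool_rot: [[0.998, 0.002, -0.058], [0.058, -0.0, 0.998], [0.002, -1.0, -0.0]]
wrist_force: [0.6, 3.4, 9.3]
width: 0.747
```

Request:
step_arm(series=[{"slide": [0,0,-0.001],"dr": [0,0,0],"hand": 55},{"slide": [0,0,-0.001],"dr": [0,0,0],"hand": 55}])

```text
time_s: 12.58
tool_pos: [0.5466, -0.1578, 0.0761]
tool_rot: [[0.998, 0.002, -0.059], [0.059, 0.001, 0.998], [0.002, -1.0, 0.001]]
wrist_force: [0.7, 7.4, 10.6]
width: 0.744
```

Request:
step_arm(series=[{"slide": [0,0,-0.001],"dr": [0,0,0],"hand": 55},{"slide": [0,0,-0.001],"dr": [0,0,0],"hand": 55}])

```text
time_s: 12.82
tool_pos: [0.5467, -0.158, 0.0762]
tool_rot: [[0.998, 0.001, -0.059], [0.059, 0.002, 0.998], [0.001, -1.0, 0.002]]
wrist_force: [-0.5, 14.4, 13.6]
width: 0.751
```

Request:
step_arm(series=[{"slide": [0,0,0],"dr": [0,0,0],"hand": 80},{"slide": [0,0,0],"dr": [0,0,0],"hand": 100},{"slide": [0,0,0],"dr": [0,0,0],"hand": 100},{"slide": [0,-0.05,0],"dr": [0,0,0],"hand": 100},{"slide": [0,-0.1,0],"dr": [0,0,0],"hand": 100}])

```text
time_s: 13.45
tool_pos: [0.5457, -0.1596, 0.176]
tool_rot: [[0.998, -0.001, -0.058], [0.058, 0.0, 0.998], [-0.001, -1.0, 0.0]]
wrist_force: [0.3, 0.3, 0.9]
width: 1.001
```

```bash
python3 - <<'E'
from h import *
f,W,s=grab("wrist");cv2.imwrite("pics/w4.png",f["img"])
print("block",rect(pts(W,(.543,-.15),.045,.094,.102)),"plate",rect(pts(W,(.54,-.07),.035,.085,.1035)),"jar",circ(pts(W,(.547,-.21),.05,.1025,.115)))
f,W,s=grab("top")
print("block",rect(pts(W,(.543,-.15),.045,.092,.102)),"jar",circ(pts(W,(.547,-.21),.05,.1025,.115)))
print(crate(0,.086),crate(0,.031))
plan([.606,.359,.2],3.4)
E
```

```text
block (((548.1541137695312, -161.28125), (64.0114517211914, 58.89699935913086), 3.534348964691162), 7213, np.float64(0.0973)) plate (((540.5034790039062, -75.89714050292969), (61.96090316772461, 9.61282730102539), 3.3622052669525146), 2071, np.float64(0.0972)) jar (array([ 0.5487, -0.2111,  0.0295]), 5124, np.float64(0.1053))
block (((546.1596069335938, -148.3623809814453), (64.94100189208984, 38.39094543457031), 0.651620090007782), 547, np.float64(0.0974)) jar (array([0., 0., 0.]), 0, np.float64(nan))
[ 0.54472213 -0.15547825] [ 0.54803189 -0.21037858]
t 13.55 at [ 0.5478 -0.1603  0.1805] F [ 0.9  0.2 -1.3] w 0.999 slide [ 0.0885 -0.0206  0.5149] dr [ 0.2  -0.07  0.45]h.py:16: RuntimeWarning: Mean of empty slice.
  (x,y),r=cv2.minEnclosingCircle(p[:,:2].astype(np.float32));return np.round([x,y,r],4),len(p),p[:,2].mean().round(4)
  ret = ret.dtype.type(ret / rcount)
```

View pics/w4.png

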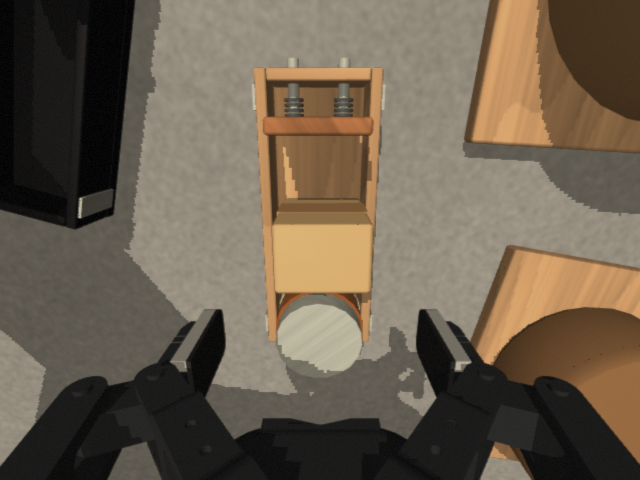

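Request:
step_arm(series=[{"slide": [0.008,-0.005,0.05],"dr": [0,0,0],"hand": 100},{"slide": [0.018,-0.01,0.105],"dr": [0,0,0],"hand": 100},{"slide": [0.028,-0.02,0.16],"dr": [0,0,0],"hand": 100},{"slide": [0.038,-0.02,0.215],"dr": [0,0,0],"hand": 100},{"slide": [0.048,-0.02,0.27],"dr": [0,0,0],"hand": 100}])

```text
time_s: 14.18
tool_pos: [0.5781, 0.1145, 0.1946]
tool_rot: [[0.998, -0.0, -0.058], [0.058, -0.0, 0.998], [-0.0, -1.0, -0.0]]
wrist_force: [1.3, -0.3, 0.6]
width: 0.998
```

```bash
python3 - <<'E'
from h import *
plan([.606,.359,.2],3.4)
E
```

```text
t 14.18 at [0.5781 0.1145 0.1946] F [ 1.3 -0.3  0.6] w 0.998 slide [ 0.042  -0.0054  0.2424] dr [ 0.01 -0.07 -0.02]
```

Request:
step_arm(series=[{"slide": [0.009,-0.002,0.054],"dr": [0,0,0],"hand": 100},{"slide": [0.019,-0.004,0.109],"dr": [0,0,0],"hand": 100},{"slide": [0.028,-0.005,0.164],"dr": [0,0,0],"hand": 100},{"slide": [0.037,-0.005,0.215],"dr": [0,0,0],"hand": 100},{"slide": [0.042,-0.005,0.242],"dr": [0,0,0],"hand": 100}])

```text
time_s: 14.8
tool_pos: [0.6056, 0.3593, 0.1988]
tool_rot: [[0.998, -0.001, -0.06], [0.06, -0.0, 0.998], [-0.001, -1.0, -0.0]]
wrist_force: [0.2, -0.4, -0.3]
width: 1.003
```

```bash
python3 - <<'E'
from h import *
f,W,s=grab("wrist")
print(circ(pts(W,(.606,.359),.05,.079,.09)),circ(pts(W,(.606,.359),.06,.02,.09)))
plan([.606,.359,.066],3.4)
E
```

```text
(array([0.6069, 0.358 , 0.0284]), 4066, np.float64(0.0831)) (array([0.6072, 0.358 , 0.032 ]), 5666, np.float64(0.0774))
t 14.85 at [0.6053 0.3614 0.1986] F [0.6 2.6 0.3] w 1.001 slide [ 0.0007  0.1326 -0.0025] dr [-0.01  0.11 -0.06]
```

Request:
step_arm(series=[{"slide": [0.0005,0.05,-0.0005],"dr": [0,0,0],"hand": 100},{"slide": [0.0005,0.1,-0.0005],"dr": [0,0,0],"hand": 100},{"slide": [0.0005,0.1345,-0.0005],"dr": [0,0,0],"hand": 100},{"slide": [0.0005,0.1345,-0.0005],"dr": [0,0,0],"hand": 100},{"slide": [0.0005,0.1345,-0.0005],"dr": [0,0,0],"hand": 60}], squeeze=60)

```text
time_s: 15.48
tool_pos: [0.6072, 0.3566, 0.0672]
tool_rot: [[0.998, 0.002, -0.058], [0.058, 0.001, 0.998], [0.002, -1.0, 0.001]]
wrist_force: [1.2, -0.2, 0.2]
width: 0.813
```

Request:
step_arm(series=[{"slide": [0,0,0],"dr": [0,0,0],"hand": 50},{"slide": [0,0,0],"dr": [0,0,0],"hand": 50},{"slide": [0,-0.04,0],"dr": [0,0,0],"hand": 50},{"slide": [0,-0.1,0],"dr": [0,0,0],"hand": 50},{"slide": [0,-0.14,0],"dr": [0,0,0],"hand": 50}])

```text
time_s: 16.1
tool_pos: [0.6069, 0.3566, 0.21]
tool_rot: [[0.998, 0.004, -0.058], [0.058, 0.002, 0.998], [0.004, -1.0, 0.002]]
wrist_force: [-0.4, -0.1, -2.5]
width: 0.727
```

```bash
python3 - <<'E'
from h import *
print(crate(0,.136))
plan(list(crate(0,.136))+[.204],3.4)
E
```

```text
[ 0.54171326 -0.10556887]
t 16.1 at [0.6069 0.3566 0.21  ] F [-0.4 -0.1 -2.5] w 0.727 slide [-0.0921  0.0049 -0.4576] dr [-0.1  -0.05  0.22]
```

Request:
step_arm(series=[{"slide": [-0.01,0,-0.05],"dr": [0,0,0],"hand": 50},{"slide": [-0.021,0,-0.105],"dr": [0,0,0],"hand": 50},{"slide": [-0.032,0,-0.16],"dr": [0,0,0],"hand": 50},{"slide": [-0.043,0,-0.215],"dr": [0,0,0],"hand": 50},{"slide": [-0.054,0,-0.27],"dr": [0,0,0],"hand": 50}])

```text
time_s: 16.73
tool_pos: [0.568, 0.082, 0.2068]
tool_rot: [[0.998, 0.002, -0.058], [0.058, 0.0, 0.998], [0.002, -1.0, -0.0]]
wrist_force: [1.1, 0.9, -1.9]
width: 0.729
```

Request:
step_arm(series=[{"slide": [-0.01,0,-0.05],"dr": [0,0,0],"hand": 50},{"slide": [-0.02,0,-0.1],"dr": [0,0,0],"hand": 50},{"slide": [-0.03,0,-0.15],"dr": [0,0,0],"hand": 50},{"slide": [-0.038,0,-0.187],"dr": [0,0,0],"hand": 50},{"slide": [-0.038,0,-0.187],"dr": [0,0,0],"hand": 50}])

```text
time_s: 17.35
tool_pos: [0.541, -0.1074, 0.2066]
tool_rot: [[0.998, 0.002, -0.055], [0.055, -0.001, 0.998], [0.001, -1.0, -0.001]]
wrist_force: [-1.3, 0.2, -2.1]
width: 0.724
```

```bash
python3 - <<'E'
from h import *
f,W,s=grab("wrist");cv2.imwrite("pics/w5.png",f["img"]);t=s["tool_pos"]
print("plate",rect(pts(W,(.54,-.07),.045,.085,.1035)))
# truckle points in the hand
p=pts(W,t[:2],.06,t[2]-.1,t[2]+.03); np.save("w5p.npy",p)
for h in np.arange(-.07,.026,.01):
    q=p[abs(p[:,2]-t[2]-h)<.003]
    if len(q)>20: print(round(h,3),len(q),"xmin/max",(q[:,:2]@CX-t[:2]@CX).min().round(4),(q[:,:2]@CX-t[:2]@CX).max().round(4),"ymax",(q[:,:2]@CY-t[:2]@CY).max().round(4))
f,W,s=grab("scene");cv2.imwrite("pics/s2.png",f["img"][100:280,130:400])
plan(list(crate(0,.136))+[.074],3.4)
E
```

```text
plate (((540.3861083984375, -75.54370880126953), (61.740631103515625, 10.034761428833008), 3.1839733123779297), 1481, np.float64(0.096))
-0.05 248 xmin/max -0.0291 0.0303 ymax 0.0331
-0.04 332 xmin/max -0.0291 0.0304 ymax 0.0331
-0.03 403 xmin/max -0.0287 0.0294 ymax 0.0331
-0.02 484 xmin/max -0.0289 0.031 ymax 0.0332
-0.01 881 xmin/max -0.0429 0.0452 ymax 0.0332
0.0 1294 xmin/max -0.0435 0.0459 ymax 0.0331
0.01 3552 xmin/max -0.0435 0.046 ymax 0.0315
0.02 1141 xmin/max -0.0409 0.0447 ymax 0.0237
t 17.45 at [ 0.5414 -0.1052  0.2064] F [-0.2  1.  -3.6] w 0.725 slide [ 1.000e-04  1.324e-01 -4.000e-04] dr [ 0.01 -0.09  0.07]
```

View pics/w5.png

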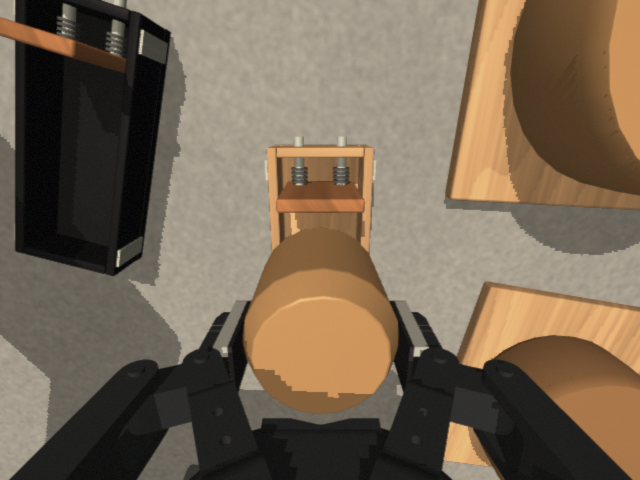

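Request:
step_arm(series=[{"slide": [0,0.0,-0.001],"dr": [0,0,0],"hand": 50},{"slide": [0,0.03,-0.001],"dr": [0,0,0],"hand": 50},{"slide": [0,0.04,-0.001],"dr": [0,0,0],"hand": 50},{"slide": [0,0.04,-0.001],"dr": [0,0,0],"hand": 50}])

```text
time_s: 17.95
tool_pos: [0.5414, -0.1057, 0.1655]
tool_rot: [[0.998, -0.001, -0.059], [0.059, 0.0, 0.998], [-0.001, -1.0, 0.0]]
wrist_force: [-0.8, -1.3, -1.8]
width: 0.731
```

```bash
python3 - <<'E'
from h import *
f,W,s=grab("wrist");t=s["tool_pos"];t2=t[:2]
pl=pts(W,(.54,-.07),.045,.092,.1005);print("plate",rect(pl),"face rel tcp",np.percentile((pl[:,:2]-t2)@CY,[1,50,99]).round(4),"x",np.percentile((pl[:,:2]-t2)@CX,[1,99]).round(4))
p=pts(W,t2,.06,t[2]-.06,t[2]-.02);print("truckle",np.percentile((p[:,:2]-t2)@CY,99.5).round(4),np.percentile((p[:,:2]-t2)@CX,[1,99]).round(4))
plan(list(crate(0,.137))+[.074],3.4)
E
```

```text
plate (((540.3426513671875, -75.33103942871094), (62.004615783691406, 9.96962833404541), 3.582810401916504), 1740, np.float64(0.0969)) face rel tcp [0.0257 0.0313 0.0351] x [-0.0293  0.0307]
truckle 0.033 [-0.0276  0.0269]
t 18.0 at [ 0.5417 -0.1059  0.1661] F [ 0.2  0.5 -2. ] w 0.729 slide [-0.      0.0921  0.0013] dr [ 0.   -0.03  0.02]
```

Request:
step_arm(series=[{"slide": [0,0.004,0],"dr": [0,0,0],"hand": 50},{"slide": [0,0.008,0],"dr": [0,0,0],"hand": 50},{"slide": [0,0.008,0],"dr": [0,0,0],"hand": 50}])

```text
time_s: 18.38
tool_pos: [0.5416, -0.1063, 0.1577]
tool_rot: [[0.998, 0.001, -0.058], [0.058, -0.0, 0.998], [0.001, -1.0, -0.0]]
wrist_force: [2.2, -1.5, -1.4]
width: 0.726
```

Request:
step_arm(series=[{"slide": [0,0.001,0.001],"dr": [0,0,0],"hand": 50},{"slide": [0,0.003,0.002],"dr": [0,0,0],"hand": 50},{"slide": [0,0.003,0.002],"dr": [0,0,0],"hand": 50}])

```text
time_s: 18.75
tool_pos: [0.5413, -0.1042, 0.1545]
tool_rot: [[0.998, 0.0, -0.058], [0.058, -0.0, 0.998], [0.0, -1.0, -0.0]]
wrist_force: [1.9, -2.7, 0.4]
width: 0.722
```

Request:
step_arm(series=[{"slide": [0,0.003,0.002],"dr": [0,0,0],"hand": 50},{"slide": [0,0.007,0.003],"dr": [0,0,0],"hand": 50},{"slide": [0,0.011,0.004],"dr": [0,0,0],"hand": 50},{"slide": [0,0.011,0.004],"dr": [0,0,0],"hand": 50}])

```text
time_s: 19.25
tool_pos: [0.5407, -0.1001, 0.1428]
tool_rot: [[0.998, -0.001, -0.058], [0.058, 0.0, 0.998], [-0.001, -1.0, 0.0]]
wrist_force: [1.3, -5.5, -3.1]
width: 0.73
```

```bash
python3 - <<'E'
from h import *
f,W,s=grab("wrist");t=s["tool_pos"];t2=t[:2];cv2.imwrite("pics/w6.png",f["img"])
pl=pts(W,(.54,-.06),.045,.092,.1005);print("plate",rect(pl),"face rel tcp",np.percentile((pl[:,:2]-t2)@CY,[1,50,99]).round(4))
plan(list(crate(0,.142))+[.074],3.4)
f,W,s=grab("top");cv2.imwrite("pics/t2.png",cv2.resize(f["img"][160:270,350:540],None,fx=4,fy=4))
E
```

```text
plate (((539.8814697265625, -73.61592864990234), (61.91718673706055, 32.611148834228516), 1.7174429893493652), 2757, np.float64(0.0969)) face rel tcp [0.0201 0.0369 0.0419]
t 19.3 at [ 0.5408 -0.1001  0.1429] F [ 0.4 -5.3 -4.4] w 0.732 slide [0.0007 0.0689 0.0005] dr [-0.01 -0.05 -0.07]
```

View pics/w6.png

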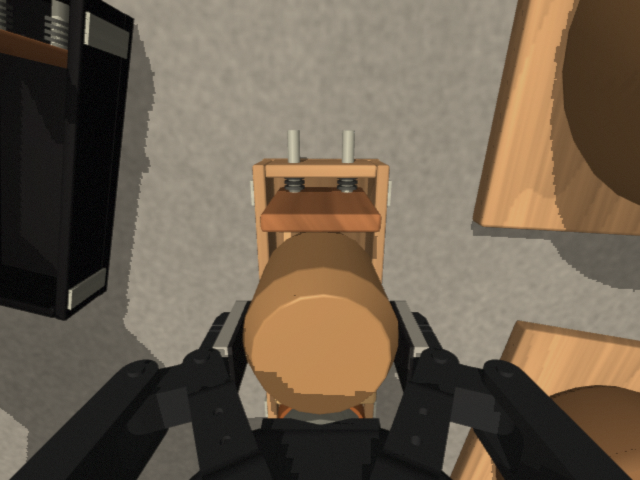

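Request:
step_arm(series=[{"slide": [0,0.006,0.0],"dr": [0,0,0],"hand": 50},{"slide": [0,0.012,0.0],"dr": [0,0,0],"hand": 50},{"slide": [0,0.02,0.0],"dr": [0,0,0],"hand": 50},{"slide": [0,0.02,0.0],"dr": [0,0,0],"hand": 50}])

```text
time_s: 19.85
tool_pos: [0.5407, -0.1001, 0.1224]
tool_rot: [[0.998, -0.001, -0.058], [0.058, 0.0, 0.998], [-0.001, -1.0, 0.0]]
wrist_force: [0.6, -5.2, -3.7]
width: 0.727
```

Request:
step_arm(series=[{"slide": [0,0.01,0.0],"dr": [0,0,0],"hand": 50},{"slide": [0,0.02,0.0],"dr": [0,0,0],"hand": 50},{"slide": [0,0.028,0.0],"dr": [0,0,0],"hand": 50},{"slide": [0,0.028,0.0],"dr": [0,0,0],"hand": 50}])

```text
time_s: 20.35
tool_pos: [0.5407, -0.1, 0.0943]
tool_rot: [[0.998, -0.001, -0.058], [0.058, 0.0, 0.998], [-0.001, -1.0, 0.001]]
wrist_force: [0.9, -4.6, -4.3]
width: 0.728
```

Request:
step_arm(series=[{"slide": [0,0.008,0.0],"dr": [0,0,0],"hand": 50},{"slide": [0,0.016,0.0],"dr": [0,0,0],"hand": 50},{"slide": [0,0.016,0.0],"dr": [0,0,0],"hand": 50}])

```text
time_s: 20.72
tool_pos: [0.5409, -0.1001, 0.0787]
tool_rot: [[0.998, -0.001, -0.058], [0.058, 0.0, 0.998], [-0.001, -1.0, 0.0]]
wrist_force: [1.4, -4.8, -4.4]
width: 0.726
```

Request:
step_arm(series=[{"slide": [0,0.002,0.0],"dr": [0,0,0],"hand": 50},{"slide": [0,0.002,0.0],"dr": [0,0,0],"hand": 50}])

```text
time_s: 20.98
tool_pos: [0.541, -0.1002, 0.0783]
tool_rot: [[0.998, -0.0, -0.058], [0.058, -0.0, 0.998], [-0.0, -1.0, -0.0]]
wrist_force: [-6.6, -5.6, 11.8]
width: 0.728
```

Request:
step_arm(series=[{"slide": [0,0.001,0.0],"dr": [0,0,0],"hand": 50},{"slide": [0,0.001,0.0],"dr": [0,0,0],"hand": 50}])

```text
time_s: 21.22
tool_pos: [0.541, -0.1003, 0.0782]
tool_rot: [[0.998, 0.0, -0.058], [0.058, -0.0, 0.998], [0.0, -1.0, -0.0]]
wrist_force: [-11.7, -4.4, 23.5]
width: 0.729
```

Request:
step_arm(series=[{"slide": [0,-0.001,-0.001],"dr": [0,0,0],"hand": 50},{"slide": [0,-0.001,-0.001],"dr": [0,0,0],"hand": 50}])

```text
time_s: 21.48
tool_pos: [0.5411, -0.101, 0.0783]
tool_rot: [[0.998, 0.0, -0.059], [0.059, 0.0, 0.998], [0.0, -1.0, 0.0]]
wrist_force: [-5.4, -1.2, 10.7]
width: 0.726
```

Request:
step_arm(series=[{"slide": [0,0,-0.001],"dr": [0,0,0],"hand": 50},{"slide": [0,0,-0.001],"dr": [0,0,0],"hand": 50}])

```text
time_s: 21.72
tool_pos: [0.5412, -0.1015, 0.0783]
tool_rot: [[0.998, 0.0, -0.059], [0.059, 0.001, 0.998], [0.0, -1.0, 0.001]]
wrist_force: [-6.2, 1.8, 10.9]
width: 0.725
```

```bash
python3 - <<'E'
from h import *
f,W,s=grab("wrist");t=s["tool_pos"];t2=t[:2]
p=pts(W,t2,.022,.08,.12);print("truckle top z",np.percentile(p[:,2],[5,50,95]).round(4),len(p))
pl=pts(W,crate(0,.18),.035,.0955,.1005);print("plate",rect(pl),((pl[:,:2].mean(0)-RE)@CY).round(4))
plan(list(crate(0,.142))+[.074],3.4)
E
```

```text
truckle top z [0.0927 0.0936 0.0944] 9095
plate (((539.568115234375, -63.024253845214844), (61.818363189697266, 10.574515342712402), 3.5199151039123535), 5095, np.float64(0.0972)) 0.179
t 21.77 at [ 0.5412 -0.1014  0.0783] F [-5.4  2.2 11.3] w 0.726 slide [0.0003 0.0043 0.0019] dr [-0.06 -0.04  0.01]
```

Request:
step_arm(series=[{"slide": [0,0,-0.001],"dr": [0,0,0],"hand": 50},{"slide": [0,0,-0.001],"dr": [0,0,0],"hand": 50}])

```text
time_s: 22.02
tool_pos: [0.5413, -0.1017, 0.0783]
tool_rot: [[0.998, -0.0, -0.059], [0.059, 0.002, 0.998], [0.0, -1.0, 0.002]]
wrist_force: [-5.5, 8.9, 11.9]
width: 0.724
```

Request:
step_arm(series=[{"slide": [0,0,0],"dr": [0,0,0],"hand": 80},{"slide": [0,0,0],"dr": [0,0,0],"hand": 100},{"slide": [0,0,0],"dr": [0,0,0],"hand": 100},{"slide": [0,-0.05,0],"dr": [0,0,0],"hand": 100},{"slide": [0,-0.11,0],"dr": [0,0,0],"hand": 100}])

```text
time_s: 22.65
tool_pos: [0.5407, -0.1031, 0.188]
tool_rot: [[0.998, -0.002, -0.058], [0.058, 0.001, 0.998], [-0.002, -1.0, 0.001]]
wrist_force: [0.9, 0.1, 0.8]
width: 1.005
```

Request:
step_arm(series=[{"slide": [0,-0.03,-0.05],"dr": [0,0,0],"hand": 100},{"slide": [0,-0.05,-0.07],"dr": [0,0,0],"hand": 100},{"slide": [0,-0.05,-0.07],"dr": [0,0,0],"hand": 100},{"slide": [0,-0.05,-0.07],"dr": [0,0,0],"hand": 100}])

```text
time_s: 23.15
tool_pos: [0.545, -0.1724, 0.2365]
tool_rot: [[0.998, -0.001, -0.059], [0.059, 0.001, 0.998], [-0.001, -1.0, 0.001]]
wrist_force: [0.0, 0.8, -0.9]
width: 1.003
```

```bash
python3 - <<'E'
from h import *
f,W,s=grab("wrist");cv2.imwrite("pics/w7.png",f["img"])
def row(q): return ((q-RE)@CX*1000).round(1),((q-RE)@CY*1000).round(1)
for nm,y,lo,hi,r in(("jar",.031,.102,.109,.04),("block",.086,.0955,.101,.04),("truckle",.142,.0915,.0955,.03),("plate",.179,.0945,.1005,.035)):
    p=pts(W,crate(0,y),r,lo,hi); q=(p[:,:2]-RE); yy=q@CY;xx=q@CX
    print(nm,len(p),"z",np.percentile(p[:,2],[2,50,98]).round(4),"y",np.percentile(yy,[1,99]).round(4),"x",np.percentile(xx,[1,99]).round(4))
c=pts(W,(.544,-.1435),.13,.044,.056);print("crate",rect(c));print(s["wrist_force"].round(1))
E
```

```text
jar 3522 z [0.1037 0.1054 0.1067] y [0.0036 0.0577] x [-0.0259  0.0274]
block 4589 z [0.0959 0.0973 0.0988] y [0.0566 0.1082] x [-0.0279  0.0335]
truckle 4096 z [0.0919 0.0935 0.0949] y [0.1162 0.166 ] x [-0.0244  0.0255]
plate 1512 z [0.0946 0.097  0.0988] y [0.1487 0.1829] x [-0.0295  0.0304]
crate (((544.462890625, -144.32290649414062), (90.11178588867188, 211.6939239501953), 3.3536217212677), 5058, np.float64(0.0491))
[ 0.   0.8 -0.9]
```

View pics/w7.png

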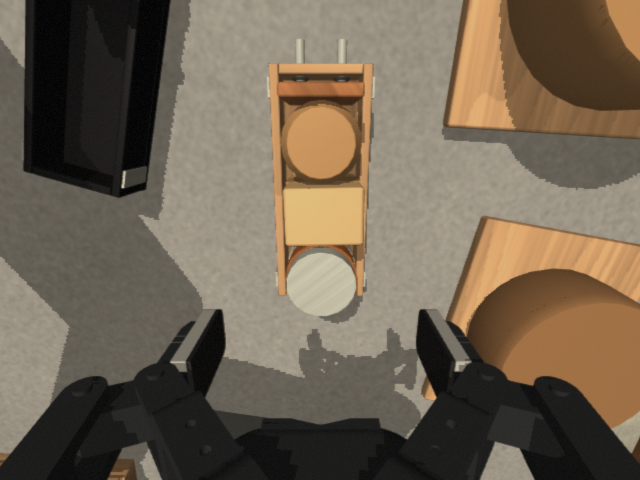

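```bash
python3 -c "
from h import *
print(bot.job_done())"
```

```text
the job is handed in; nothing more can be done
None
```

The crate is packed and handed in at about 23 s. The row is jar, block, truckle, then the sprung plate, which is pushed back about 12 mm and holds them.

1. **Jar:** I slid it along the crate until it touched the fixed end wall.
2. **Block:** I set it next to the jar with its 48 mm side along the row and pushed it up until it made contact.
3. **Truckle:** I lowered it between block and plate so its bevel pushed the plate back. I then set it on the floor, closed it up against the block and let go.

**Last checks (wrist camera, after retreating):**

| Item | Top measured | Top expected on the floor | Centre along the row | Expected centre |
|---|---|---|---|---|
| Jar | 105.4 mm | 106 mm | about 31 mm | 31 mm |
| Block | 97.3 mm | 98 mm | far edge about 108 mm | far edge 110 mm |
| Truckle | 93.5 mm | 94 mm | about 141 mm | 142 mm |

- **Plate:** its centre was at about 179 mm with the truckle still gripped, so its face was at 174 mm. In the last picture its back edge was at about 183 mm, 1 mm short of the 184 mm expected.
- **Forces:** the highest wrist force shown was about 27 N, and it read about 1 N once the arm was clear.
- **Disagreements:** the top and wrist cameras differed by about 1–2 mm on the crate's position, so I used the average and confirmed by contact. While gripped, the truckle read about 62 mm wide instead of 64 mm, but it stayed upright and went in without resistance.
- **Not re-measured:** I did not check the bystanders' positions at the end; the arm touched none of them.

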